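# Seat a bracket under the sprung clamp toe of an inspection fixture

### The arm

A 6-joint arm with a two-finger parallel gripper is mounted at the origin on the work surface. World frame = base frame: x ahead of the robot, y to its left, z up, the work surface at z = 0. Lengths are in m, angles in rad, forces in N, time in s.
With the tool pointing down it reaches from about 0.25 to 0.775 m from the base axis. Payload 4 kg.
Tool frame: the origin (TCP) lies midway between the tips of the shut fingers; the grasp point (between the pads) lies grip_point_offset behind it (grip_point_offset is the distance from the TCP to the grasp point, in m); z points along the fingers, y is the line along which they close (so a half turn about z gives the same grasp; the last joint's range is limited). The gripper opens to 94 mm and grips with 3 to 60 N. Pads are 16 mm wide; open, the fingers measure 119 mm over their backs; the gripper's body (75 mm by 177 mm) begins 78 mm behind the grasp point.
Start: joints at [1.223, 0.087, 1.371, -0, 1.684, -0.103], TCP at [0.133, 0.534, 0.206] pointing down, gripper open.
Joint ranges: [-3.1, 3.1], [-0.76, 2.03], [0.27, 2.55], [-1.08, 4.22], [0.17, 2.65], [-2.57, 2.57]. Speed limits (rad/s): [2.79, 2.79, 3.14, 3.14, 3.14, 3.14].

### API

Orientations are given as [roll, pitch, yaw] about the fixed x, y, z axes, in that order (R = Rz(yaw) Ry(pitch) Rx(roll)).
In Python, from bench import * gives the robot as it stands. The module is installed in compiled form; this text tells all that it offers.
- The arm moves only by the tool apply_moves, never from a script. Its argument "commands" is a list of rows, each a list of 7 numbers: the turn, a rotation vector about the world's x, y, z in rad, then the shift along the world's x, y, z in m, then the opening in per cent of the stroke, from 0 (shut) to 100 (fully open). In form: [[ax, ay, az, x, y, z, jaw], ...]. A call has exactly 5 rows; each row is the pose to reach, as a shift and turn from the pose commanded when the call began; what a row does not reach only later rows make up. A row lasts 1/10 s, in which the tool goes at most 50 mm and 8.59 degrees, less where a joint would pass 70% of its speed; a pose out of reach is approached as far as the arm can. A call with a gripper value outside its range is refused whole. The fingers move at their own pace and stop on an object; the grip force is fixed at half the most. Time passes only in rows, so rows that repeat a pose let the fingers close, or fill a call up. It gives the time, the measured TCP pose, the force, the opening and the grip force at its end, in the units of the state.
- get_obs(): the state, without advancing time (a new reading comes with each control period).
- snapshot(name): name is "scene" or "top"; returns a dict with "pixels" (480x640x3 uint8, red, green, blue), "vertical_fov" (degrees; the focal length in pixels is half the picture's height over the tangent of half this angle, whatever the lens; pixels are square), "cx", "cy" (the principal point, pixels), "k1" (the pictures are not rectified: a ray, as slopes to the right and down, at radius r is drawn at 1 + k1 r^2 times it, then the intrinsics apply), "rvec" (rotation vector, rad) and "tvec" (3), from world to camera coordinates, as OpenCV has them. Camera axes: x right, y down, z forward; pixel columns grow to the right and rows downward; lengths in m; the calibration is good to about 2 mm. A picture is of the moment at which its call begins. There is no depth.
- close_job(): hands the job in; it is judged then, once.
Trained networks look in the newest picture that a camera, given by its name, has taken for a name from the list of things; names that differ only in an ending like _2 or _b are one class to them, and where a whole thing is asked for, a point or a joint stands for the part that bears it (a point fixed in the world has none). Each returns a list of dicts, best first, with "score" (0 to 1); they miss things now and then, are a little off and sometimes report something else, mostly with a low value. They report only what shows in the picture. A call takes as long as a camera call. They do not tell look-alikes from the thing itself.
- masks_of(camera, query): "mask" (480x640 bool, what is visible of it) and "extent" ([left, top, right, bottom] in pixels, round what is visible of it).
- place_of(camera, query): "pixel" ([column, row] in pixels: a listed point, or the origin of a listed thing).
The state is a dict: "time": time; "joint_positions": joint angles; "qvel": joint speeds; "joint_torque": joint torques, N m; "tool_pos": TCP position; "ee_rot": TCP orientation; "wrist_force": force on the tool from outside, world axes, zero at the start; "wrist_torque": the same for the moment, N m; "width": finger opening in m; "finger_force": force on a finger pad.
Only numpy, scipy, OpenCV 4.12 (cv2) and the standard library are available. Lean on these libraries where they do the work, as an engineer would, in place of code of your own. Each camera call takes 0.05 s, during which the arm holds its last target. There are 200 camera calls.

### The job

Load the aluminium bracket into the inspection fixture: first lay its foot flat on the open bed in front of the teal bridge, ramped nose towards the bridge and wholly outside it, then slide it along the bed under the bridge and past the brass sprung toe until its nose meets the red stop. Press it home for a moment, about 10 N harder than the sliding took (never ram it or lean hard on the fixture), and let go so that it stays there, flat and tight against the stop. Leave the shaft, the micrometer and the gauge case alone.

Things in the scene. Friction and masses are not known exactly. Their poses are not given: they have to be found in the camera images.
- bracket: Loose aluminium bracket, 0.2 to 0.35 kg. Foot 50 mm wide (x), 100 long (y), 12 thick; the last 12 mm at +y, the nose, ramps down on top to 5 mm at the tip. A square boss 28 x 28 mm stands on the foot, centred at y = -30 mm, z = 12 to 57 mm: grip its upper part on two opposite faces. Origin: centre of the foot's underside; z up, +y to the nose.
- nose (a point): Middle of the bottom edge of the bracket's nose tip, 50 mm along +y from the bracket's origin; axes as the bracket's.
- fixture: Fixed inspection fixture, place and yaw vary. Steel base plate 90 mm wide (x), y = -130 to +85 mm; its top, the bed, at z = 10 mm, is open in front of the teal bridge. Bridge: 90 mm wide, y = 0 to 45 mm, underside z = 25, top z = 43 mm (brass knob to 61). Origin: on the bench under the middle of the bridge's mouth; z up, +y is the way the bracket slides in.
- stop: Red rigid fixed stop block on the bed in the pocket, 40 mm wide, 35 long, 12 high, mostly hidden below the bridge. Its face stands 30 to 40 mm beyond the bridge's mouth, set differently each time. Origin: bottom centre of the face that the nose meets, on the bed; axes parallel to the fixture's, the face looks to -y.
- toe (a joint): Brass sprung toe under the bridge: a cross roller of 10 mm diameter, 12 mm beyond the mouth, 8 mm above the bed when free. Value: its rise in m, 0 free, about 0.004 with the foot under it (travel 0.008). It presses down with 2 N free, 3 N on the foot, so the foot meets a few newtons on its ramp, and friction after it, well before the stop.
- shaft: Bystander: stepped steel shaft standing upright, 52 mm diameter at the foot, 120 mm high. Origin: centre of its underside.
- micrometer: Bystander: micrometer with teal frame lying on the bench, about 135 mm long along its x, 60 mm wide. Origin on its underside near the anvil.
- gauge_case: Bystander: open dark wooden case with steel gauge blocks, 90 x 120 x 30 mm. Origin: centre of its underside.
- mouth (a point): Middle of the bridge's mouth, on the bed; axes as the fixture's. From here on to +y steel side walls stand 53 mm apart (x = +-26.5 mm), 15 mm high; in front of it a lead-in flares to 68 mm apart at y = -15 mm.
There are look-alikes about, which are no part of the job. What is shaped like the bracket but blue or green is not meant.

How it is judged:
By the outcome, as a careful person would: the job done as asked, in the order asked, and still so for the second after the job is handed in, with the robot touching nothing.
It also fails if it takes over 69 s, if anything falls off the work surface, if the arm or the gripper's body presses on something with over 40 N, if the wrist force passes 120 N, or if a joint passes its speed limit or range.

## Working session

There is one attempt and no reset: what is moved stays moved. The work goes in short steps, Python scripts to look and compute and a tool call to move; the robot and the scene stay as the last step left them, time stands still between calls to the robot, and variables do not carry over. Pictures are saved under pics/ and viewed, at most 10 in all, crops included, and the job is handed in when it is done.

Besides the shell and the picture viewer there is one more tool, called after ">>>" as name(argument=value, ...), one argument or row to a line, values as JSON. apply_moves: Moves the arm, as the interface text tells. Its arguments: {"type":"object","properties":{"commands":{"type":"array"}},"required":["commands"]}

```bash
mkdir -p pics; cat > h.py <<'E'
from bench import *
import numpy as np, cv2
def cam(s):
    f=240/np.tan(np.radians(s["vertical_fov"])/2)
    R=cv2.Rodrigues(np.array(s["rvec"],float))[0]; t=np.array(s["tvec"],float)
    K=np.array([[f,0,s["cx"]],[0,f,s["cy"]],[0,0,1]]); d=np.array([s["k1"],0,0,0,0],float)
    return K,d,R,t
def ray(c,p):
    K,d,R,t=c
    u=cv2.undistortPoints(np.array([[p]],float),K,d)[0,0]
    return -R.T@t, R.T@np.array([u[0],u[1],1.])
def atz(c,p,z):
    o,v=ray(c,p); return o+v*(z-o[2])/v[2]
def tri(c1,p1,c2,p2):
    o1,v1=ray(c1,p1);o2,v2=ray(c2,p2)
    s=np.linalg.lstsq(np.c_[v1,-v2],o2-o1,rcond=None)[0]
    a,b=o1+v1*s[0],o2+v2*s[1]; return (a+b)/2, np.linalg.norm(a-b)
def proj(c,P):
    K,d,R,t=c
    return cv2.projectPoints(np.array(P,float).reshape(-1,3),cv2.Rodrigues(R)[0],t,K,d)[0][:,0]
E
python3 - <<'E'
from h import *
np.set_printoptions(precision=4,suppress=True)
o=get_obs(); print({k:np.round(v,4) for k,v in o.items()})
try:
    import bench; print([n for n in dir(bench) if 'grip' in n], getattr(bench,'grip_point_offset',None))
except Exception as e: print(e)
for n in ("scene","top"):
    s=snapshot(n); cv2.imwrite(f"pics/{n}0.png",s["pixels"][:,:,::-1]); np.save(n+"0.npy",s,allow_pickle=True)
    c=cam(s); print(n,-c[2].T@c[3],s["vertical_fov"],s["k1"])
    for q in ("bracket","nose","fixture","stop","mouth","shaft","micrometer","gauge_case"):
        print(q,[(round(float(r["score"]),2),np.round(r["pixel"],1).tolist()) for r in place_of(n,q)][:4])
    print("bm",[(round(float(r["score"]),2),np.round(r["extent"],1).tolist()) for r in masks_of(n,"bracket")])
E
```

```text
{'time': np.float64(0.0), 'joint_positions': array([ 1.2228,  0.088 ,  1.3723, -0.    ,  1.6836, -0.1031]), 'qvel': array([-0.0001,  0.0002,  0.0006, -0.0001,  0.0001,  0.0005]), 'joint_torque': array([ -0.0001, -34.0182, -30.2426,   0.0718,   0.0329,  -0.0001]), 'tool_pos': array([0.1331, 0.5331, 0.2043]), 'ee_rot': array([-3.1394, -0.0002,  2.8967]), 'wrist_force': array([ 0.4784, -0.728 , -0.2785]), 'wrist_torque': array([-0.0244, -0.0311, -0.006 ]), 'finger_force': np.float64(0.0), 'width': np.float64(0.0944)}
['grip_point_offset'] 0.0188
scene [1.1067 0.2632 0.7331] 54.3244166376256 -0.08808280475319329
bracket [(0.85, [236.0, 170.6]), (0.84, [175.2, 185.2]), (0.65, [238.3, 219.9])]
nose [(0.96, [285.5, 222.3]), (0.93, [189.7, 242.9]), (0.74, [246.6, 232.2]), (0.69, [196.1, 177.6])]
fixture [(0.94, [407.0, 275.0])]
stop [(0.76, [428.0, 273.9])]
mouth [(0.91, [410.3, 277.6])]
shaft [(0.84, [310.9, 344.6])]
micrometer [(0.56, [195.0, 295.0])]
gauge_case [(0.91, [520.2, 301.6]), (0.61, [308.0, 344.3])]
bm [(0.97, [213.2, 143.8, 257.6, 183.9]), (0.95, [148.2, 167.2, 195.9, 202.5]), (0.86, [280.6, 185.2, 332.7, 228.2]), (0.77, [141.1, 228.9, 191.7, 263.7]), (0.74, [218.3, 187.2, 256.8, 238.5])]
top [0.514  0.0361 0.9365] 54.207728359615416 -0.04207876497892237
bracket [(0.89, [504.9, 267.3]), (0.83, [468.6, 323.7]), (0.81, [418.8, 255.9]), (0.72, [466.8, 187.2])]
nose [(0.77, [440.8, 321.5]), (0.74, [492.3, 288.0]), (0.57, [397.1, 243.0]), (0.56, [368.6, 273.0])]
fixture [(0.67, [225.8, 262.8])]
stop [(0.56, [204.2, 269.3])]
mouth [(0.7, [223.4, 261.8])]
shaft [(0.96, [279.9, 149.5])]
micrometer [(0.88, [402.3, 151.7])]
gauge_case [(0.63, [121.8, 276.5])]
bm [(0.85, [484.0, 236.7, 536.2, 293.9]), (0.7, [333.3, 271.6, 380.2, 318.4]), (0.64, [443.8, 310.5, 496.7, 338.4]), (0.59, [441.3, 165.5, 492.7, 218.1]), (0.58, [83.8, 254.3, 149.4, 302.5])]
```

View pics/scene0.png

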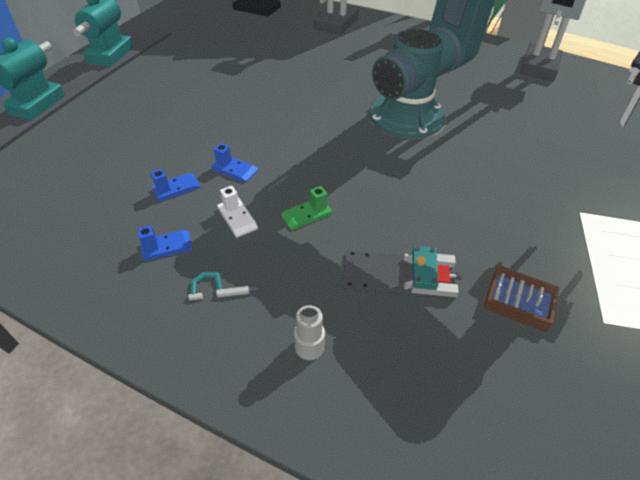

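View pics/top0.png

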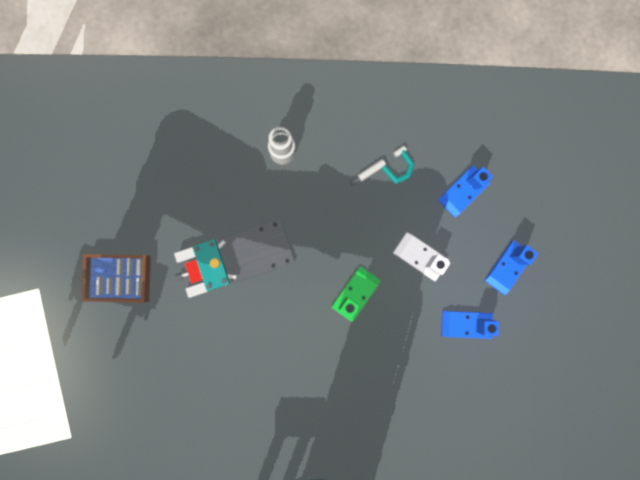

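The scene picture shows the aluminium bracket at about (238,212) and the fixture at (407,272). In the top picture the bracket is at (422,257), its boss at (440,264), and the fixture at (225,262) with the bed to its right. Zooming in on both next.

```bash
python3 - <<'E'
from h import *
S=np.load("scene0.npy",allow_pickle=True).item()["pixels"];T=np.load("top0.npy",allow_pickle=True).item()["pixels"]
def crop(I,x,y,w,h,gain):
    c=np.clip(I[y:y+h,x:x+w,::-1].astype(float)*gain,0,255).astype(np.uint8)
    c=cv2.resize(c,(400,300),interpolation=cv2.INTER_CUBIC)
    for i in range(0,w,10):
        cv2.line(c,(int(i*400/w),0),(int(i*400/w),6 if i%20 else 14),(0,255,255),1)
        if i%20==0: cv2.putText(c,str(x+i),(int(i*400/w),24),0,.35,(0,255,255),1)
    for j in range(0,h,10):
        cv2.line(c,(0,int(j*300/h)),(8,int(j*300/h)),(0,255,255),1); 
        if j%20==0: cv2.putText(c,str(y+j),(10,int(j*300/h)+4),0,.35,(0,255,255),1)
    return c
a=np.vstack([np.hstack([crop(S,200,180,80,60,1),crop(S,335,230,140,105,2.5)]),np.hstack([crop(T,380,225,80,60,1),crop(T,160,205,140,105,2.5)])])
cv2.imwrite("pics/crop.png",a)
E
```

```text
(no output)
```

View pics/crop.png

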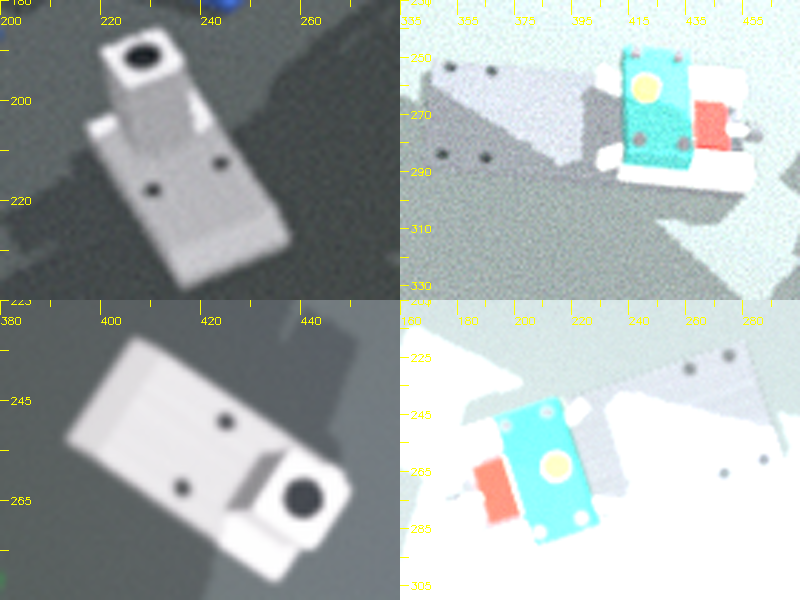

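The crops show the bracket's nose tip corners at scene (236,238)/(258,228) and top (393,253)/(408,233). The bridge, the red stop and the plate's outline are also clear. Next I fit poses to these in both views.

```bash
cat > fit.py <<'E'
from h import *
from scipy.optimize import least_squares, minimize
np.set_printoptions(precision=4,suppress=True)
def W(p,L):
    x,y,z,a=p; c,s=np.cos(a),np.sin(a); L=np.array(L,float)
    return np.c_[x+c*L[:,0]-s*L[:,1],y+s*L[:,0]+c*L[:,1],z+L[:,2]]
def box(x0,x1,y0,y1,z0,z1): return [[x,y,z] for x in(x0,x1) for y in(y0,y1) for z in(z0,z1)]
FOOT=box(-.025,.025,-.05,.038,0,.012)+[[x,.05,z] for x in(-.025,.025) for z in (0,.005)]
BOSS=box(-.014,.014,-.044,-.016,.012,.057)
BRIDGE=box(-.045,.045,0,.045,.025,.043)
U=4
def sil(c,p,parts):
    m=np.zeros((480*U,640*U),np.uint8)
    for L in parts:
        h=cv2.convexHull(((proj(c,W(p,L))+.5)*U-.5).astype(np.float32))
        cv2.fillConvexPoly(m,np.round(h*16).astype(np.int32),255,shift=4)
    return m
def silfit(cams,masks,parts,p0,fixz=None):
    M=[cv2.resize(m.astype(np.uint8)*255,None,fx=U,fy=U,interpolation=cv2.INTER_LINEAR)>127 for m in masks]
    def f(q):
        p=list(q) if fixz is None else [q[0],q[1],fixz,q[2]]
        v=0
        for c,m in zip(cams,M):
            s=sil(c,p,parts)>0; v+=1-(s&m).sum()/(s|m).sum()
        return v
    q0=np.array(p0,float) if fixz is None else np.array([p0[0],p0[1],p0[3]],float)
    d=np.full(len(q0),.004); d[-1]=.05
    sx=np.vstack([q0]+[q0+d*e for e in np.eye(len(q0))])
    r=minimize(f,q0,method="Nelder-Mead",options=dict(initial_simplex=sx,xatol=1e-4,fatol=1e-5,maxiter=150))
    return r.x,r.fun
def seg(I,kind,ext):
    h=cv2.cvtColor(I,cv2.COLOR_RGB2HSV).astype(int); H,Sa,V=h[...,0],h[...,1],h[...,2]
    if kind=="teal": m=((H>78)&(H<100)&(Sa>110)&(V>40))|((H>12)&(H<35)&(Sa>110)&(V>60))
    if kind=="alu": m=(Sa<40)&(V>125)
    if kind=="red": m=((H<8)|(H>172))&(Sa>130)&(V>60)
    k=np.zeros(m.shape,bool); l,t,r,b=ext; k[t:b,l:r]=m[t:b,l:r]
    m=k.astype(np.uint8); m=cv2.morphologyEx(m,cv2.MORPH_CLOSE,np.ones((5,5)))
    n,lab,st,_=cv2.connectedComponentsWithStats(m); 
    i=1+np.argmax(st[1:,4]); m=(lab==i).astype(np.uint8)
    cs=cv2.findContours(m,cv2.RETR_EXTERNAL,cv2.CHAIN_APPROX_NONE)[0]; cv2.drawContours(m,cs,-1,1,-1)
    return m>0
E
python3 - <<'E'
from fit import *
s=np.load("scene0.npy",allow_pickle=True).item();t=np.load("top0.npy",allow_pickle=True).item()
cs,ct=cam(s),cam(t)
print("hole z",tri(cs,(228.6,191),ct,(440.6,264.6)))
for pr in [((236.4,238),(393.2,252.6)),((258,228.4),(407.6,232.6)),((236.4,238),(407.6,232.6)),((217.4,205.4),(435,281.4))]: print(tri(cs,pr[0],ct,pr[1]))
print("knob",tri(cs,(420.8,260.8),ct,(214.5,263)))
b=tri(cs,(228.6,191),ct,(440.6,264.6))[0]
n=(atz(ct,(393.2,252.6),0.0)+atz(ct,(407.6,232.6),0.0))/2
d=(n-b)[:2]; a=np.arctan2(-d[0],d[1]); u=d/np.linalg.norm(d); o=b[:2]+u*.03
print("len .08?",np.linalg.norm(d))
ms=seg(s["pixels"],"alu",(205,175,270,245)); mt=seg(t["pixels"],"alu",(385,225,460,290)); print(ms.sum(),mt.sum())
p0=[o[0],o[1],0,a]
print("bracket init",p0); print(silfit([cs,ct],[ms,mt],[FOOT,BOSS],p0)); print(silfit([ct],[mt],[FOOT,BOSS],p0,0.)); print(silfit([cs],[ms],[FOOT,BOSS],p0,0.))
m=(atz(ct,(214.3,238.6),.043)+atz(ct,(230,283.8),.043))/2; e=(atz(ct,(193.3,244.6),.043)+atz(ct,(208.3,290.8),.043))/2
d=(e-m)[:2]; a=np.arctan2(-d[0],d[1]); p0=[m[0],m[1],0,a]
ms=seg(s["pixels"],"teal",(400,235,450,300)); mt=seg(t["pixels"],"teal",(180,225,240,300)); print(ms.sum(),mt.sum())
print("fixture init",p0); KN=box(-.0075,.0075,.015,.03,.043,.061)
print(silfit([cs,ct],[ms,mt],[BRIDGE,KN],p0)); print(silfit([ct],[mt],[BRIDGE,KN],p0,0.));print(silfit([cs],[ms],[BRIDGE,KN],p0,0.))
# plate far corners, z=.01
q=[atz(ct,(281.8,219.7),.01),atz(ct,(294.8,259.3),.01)]; print("plate end",q,(q[0]+q[1])/2,np.linalg.norm(q[0]-q[1]))
for px in ((171+0,0),): pass
E
```

```text
hole z (array([ 0.5263, -0.2281,  0.0556]), np.float64(0.0019605978178000765))
(array([ 0.5615, -0.1739, -0.0357]), np.float64(0.04453757866961056))
(array([ 0.58  , -0.1491,  0.0345]), np.float64(0.0402087710225273))
(array([ 0.5908, -0.1772, -0.0047]), np.float64(0.0001183835687065532))
(array([ 0.5031, -0.2608, -0.0254]), np.float64(0.04645971001977477))
knob (array([0.5236, 0.1991, 0.0506]), np.float64(0.0024671223404011474))
len .08? 0.07967906679504506
1144 2528
bracket init [np.float64(0.5427167994572443), np.float64(-0.20306778477065895), 0, np.float64(-0.5807404565122747)]
(array([ 0.5439, -0.2037,  0.0012, -0.5808]), np.float64(0.5064351085672322))
(array([ 0.5427, -0.2031, -0.5526]), np.float64(0.45882672863464435))
(array([ 0.5434, -0.2045, -0.5863]), np.float64(0.03988480139107753))
928 1095
fixture init [np.float64(0.5270316463850596), np.float64(0.1874323557080855), 0, np.float64(0.31145684271569385)]
(array([ 0.5277,  0.1873, -0.0015,  0.3242]), np.float64(0.2549925111055359))
(array([0.5279, 0.1885, 0.3372]), np.float64(0.10826370491135118))
(array([0.5262, 0.1848, 0.2774]), np.float64(0.13674467341949004))
plate end [array([0.6112, 0.0775, 0.01  ]), array([0.5332, 0.0506, 0.01  ])] [0.5722 0.064  0.01  ] 0.08253947606334969
```

```bash
cat >> fit.py <<'E'
from scipy.ndimage import map_coordinates
def edgefit(cams,imgs,segs,p0,w=(.004,.004,.06),off=False):
    G=[]
    for I in imgs:
        L=np.log(cv2.GaussianBlur(I,(0,0),1.0).astype(float)+8)
        g=sum(cv2.Sobel(L[...,k],-1,1,0)**2+cv2.Sobel(L[...,k],-1,0,1)**2 for k in range(3))**.5
        G.append(np.minimum(g,np.percentile(g,97)))
    pts=np.array([np.array(a)+(np.array(b)-a)*k for a,b in segs for k in np.linspace(.03,.97,40)])
    def f(q):
        P=W([q[0],q[1],0,q[2]],pts); v=0
        for i,(c,g) in enumerate(zip(cams,G)):
            u=proj(c,P); v-=map_coordinates(g,[u[:,1],u[:,0]],order=1).mean()
        return v
    from scipy.optimize import differential_evolution
    b=[(p0[i]-w[i],p0[i]+w[i]) for i in range(3)]
    r=differential_evolution(f,b,seed=1,popsize=12,maxiter=50,tol=1e-6); return r.x,r.fun
def rect(x0,x1,y0,y1,z): 
    k=[[x0,y0,z],[x1,y0,z],[x1,y1,z],[x0,y1,z]]; return [(k[i],k[(i+1)%4]) for i in range(4)]
E
python3 - <<'E'
from fit import *
s=np.load("scene0.npy",allow_pickle=True).item();t=np.load("top0.npy",allow_pickle=True).item()
cs,ct=cam(s),cam(t)
h=cv2.cvtColor(t["pixels"],cv2.COLOR_RGB2HSV)
g=t["pixels"].min(2); m=np.zeros(g.shape,np.uint8); m[225:290,385:460]=(g[225:290,385:460]>150); m=cv2.morphologyEx(m,cv2.MORPH_CLOSE,np.ones((7,7)))>0
ms=seg(s["pixels"],"alu",(205,175,270,245)); print(m.sum())
p0=[.543,-.2035,0,-.58]
B1=silfit([cs,ct],[ms,m],[FOOT,BOSS],p0); B2=silfit([ct],[m],[FOOT,BOSS],p0,0.); print(B1,B2)
R=rect(-.045,.045,0,.045,.043)+[([-.045,-.13,.01],[.045,-.13,.01]),([-.045,-.13,.01],[-.045,0,.01]),([.045,-.13,.01],[.045,0,.01])]
for C,I in (([cs,ct],[s,t]),([ct],[t]),([cs],[s])): 
    F=edgefit(C,[i["pixels"] for i in I],R,[.5277,.1875,.33]); print("fix",F)
    if len(C)==2: FF=F[0]
def show(I,c,P,x,y,w,hh,gain,segs):
    k=400/w; im=cv2.resize(np.clip(I[y:y+hh,x:x+w,::-1]*float(gain),0,255).astype(np.uint8),(400,300),interpolation=cv2.INTER_CUBIC)
    for a,b in segs:
        q=(proj(c,W(P,[a,b]))+.5-[x,y])*k
        cv2.line(im,*[tuple(int(v) for v in z) for z in q],(0,0,255),1)
    return im
BS=rect(-.025,.025,-.05,.05,0)+rect(-.014,.014,-.044,-.016,.057)
P=[FF[0],FF[1],0,FF[2]]; S,T=s["pixels"],t["pixels"]
cv2.imwrite("pics/ov.png",np.vstack([np.hstack([show(S,cs,B1[0],200,180,80,60,1,BS),show(S,cs,P,335,230,140,105,2.5,R)]),np.hstack([show(T,ct,B1[0],380,225,80,60,1,BS),show(T,ct,P,160,205,140,105,1.5,R)])]))
E
```

```text
1394
(array([ 0.5431, -0.203 ,  0.0003, -0.5774]), np.float64(0.10748443197602264)) (array([ 0.5428, -0.2019, -0.5816]), np.float64(0.02992997011463494))
fix (array([0.5281, 0.1861, 0.3148]), np.float64(-1.49060217240594))
fix (array([0.5268, 0.189 , 0.3212]), np.float64(-0.7766843156488146))
fix (array([0.5315, 0.185 , 0.3123]), np.float64(-0.797769554543523))
```

View pics/ov.png

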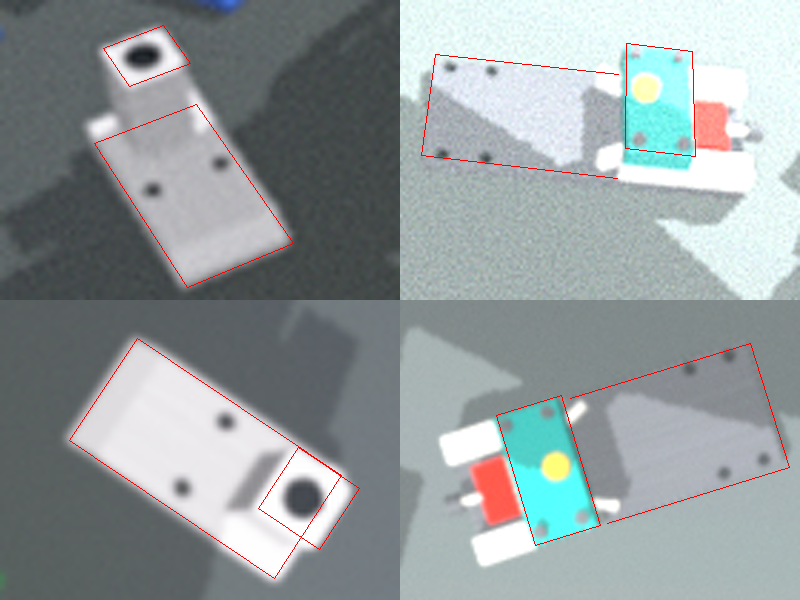

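The overlay lines match both objects to within about 2 mm: the bracket is at (0.543, -0.203), yaw -0.579, and the fixture at (0.528, 0.187), yaw 0.317. Moving above the boss, to grip across bracket x.

>>> apply_moves(
  commands=[
    [0,0,-0.095,0.0197,-0.0381,0,100],
    [0,0,-0.19,0.0394,-0.0762,0,90],
    [0,0,-0.285,0.0591,-0.1143,0,80],
    [0,0,-0.38,0.0788,-0.1524,0,70],
    [0,0,-0.476,0.0985,-0.1905,0,60],
  ],
)

```text
time: 1.5
tool_pos: [0.2322, 0.3417, 0.2056]
ee_rot: [3.141, 0.0, 2.418]
wrist_force: [-0.5, -0.5, 0.0]
width: 0.0649
finger_force: 0.0
```

>>> apply_moves(
  commands=[
    [0,0,-0.095,0.0197,-0.0381,0,60],
    [0,0,-0.19,0.0394,-0.0762,0,60],
    [0,0,-0.285,0.0591,-0.1143,0,60],
    [0,0,-0.38,0.0788,-0.1524,0,60],
    [0,0,-0.476,0.0985,-0.1905,0,60],
  ],
)

```text
time: 2.0
tool_pos: [0.3308, 0.1511, 0.2059]
ee_rot: [3.14, 0.0, 1.941]
wrist_force: [1.0, 0.3, -0.0]
width: 0.0566
finger_force: 0.0
```

>>> apply_moves(
  commands=[
    [0,0,-0.095,0.0197,-0.0381,0,60],
    [0,0,-0.19,0.0394,-0.0762,0,60],
    [0,0,-0.285,0.0591,-0.1143,0,60],
    [0,0,-0.38,0.0788,-0.1524,0,60],
    [0,0,-0.476,0.0985,-0.1905,0,60],
  ],
)

```text
time: 2.5
tool_pos: [0.4294, -0.0397, 0.2058]
ee_rot: [3.14, -0.0, 1.464]
wrist_force: [-0.4, 0.3, -0.0]
width: 0.0561
finger_force: 0.0
```

>>> apply_moves(
  commands=[
    [0,0,-0.12,0.0246,-0.0476,0,60],
    [0,0,-0.24,0.0493,-0.0953,0,60],
    [0,0,-0.36,0.0739,-0.1429,0,60],
    [0,0,-0.476,0.0985,-0.1905,0,60],
    [0,0,-0.476,0.0985,-0.1905,0,60],
  ],
)

```text
time: 3.0
tool_pos: [0.5281, -0.2325, 0.204]
ee_rot: [-3.141, 0.001, 0.988]
wrist_force: [-0.8, 0.3, -0.1]
width: 0.0563
finger_force: 0.0
```

```bash
python3 - <<'E'
from fit import *
for i in range(3):
    snapshot("top"); o=get_obs(); print(o["tool_pos"],o["ee_rot"],o["wrist_force"],o["time"])
E
```

```text
[ 0.5282 -0.2324  0.2039] [-3.1407  0.0012  0.9895] [-0.0796 -1.35   -0.7826] 3.05
[ 0.5274 -0.2299  0.2043] [-3.1396  0.      0.9913] [-0.4261  0.6608  0.7136] 3.1
[ 0.5271 -0.2283  0.2049] [-3.1398 -0.0005  0.9929] [0.2262 0.3435 0.7241] 3.15
```

>>> apply_moves(
  commands=[
    [0,0,0,0,0,-0.04,60],
    [0,0,0,0,0,-0.08,60],
    [0,0,0,0,0,-0.12,60],
    [0,0,0,0,0,-0.15,60],
    [0,0,0,0,0,-0.178,60],
  ],
)

```text
time: 3.65
tool_pos: [0.5264, -0.2256, 0.0267]
ee_rot: [-3.141, -0.001, 0.996]
wrist_force: [0.8, -0.3, 0.5]
width: 0.0564
finger_force: 0.0
```

>>> apply_moves(
  commands=[
    [0,0,0,0,0,0,60],
    [0,0,0,0,0,0,45],
    [0,0,0,0,0,0,30],
    [0,0,0,0,0,0,20],
    [0,0,0,0,0,0,20],
  ],
)

```text
time: 4.15
tool_pos: [0.5279, -0.2286, 0.0294]
ee_rot: [3.14, -0.0, 0.993]
wrist_force: [-3.0, 2.4, 7.6]
width: 0.0276
finger_force: 8.8
```

>>> apply_moves(
  commands=[
    [0,0,0,0,0,0,15],
    [0,0,0,0,0,0,15],
    [0,0,0,0,0,0,15],
    [0,0,0,0,0,0,15],
    [0,0,0,0,0,0,15],
  ],
)

```text
time: 4.65
tool_pos: [0.5279, -0.2286, 0.0294]
ee_rot: [3.14, -0.0, 0.993]
wrist_force: [-2.5, 1.6, 5.9]
width: 0.0278
finger_force: 30.0
```

>>> apply_moves(
  commands=[
    [0,0,0,0,0,0.015,15],
    [0,0,0,0,0,0.04,15],
    [0,0,0,0,0,0.065,15],
    [0,0,0,0,0,0.085,15],
    [0,0,0,0,0,0.1,15],
  ],
)

```text
time: 5.15
tool_pos: [0.5276, -0.2287, 0.1293]
ee_rot: [3.14, 0.0, 0.993]
wrist_force: [-0.0, -0.2, -3.5]
width: 0.0278
finger_force: 30.0
```

>>> apply_moves(
  commands=[
    [0,0,0.05,0.002,0.02,0,15],
    [0,0,0.14,0.005,0.05,0,15],
    [0,0,0.24,0.008,0.085,0,15],
    [0,0,0.34,0.012,0.12,0,15],
    [0,0,0.44,0.016,0.155,0,15],
  ],
)

```text
time: 5.65
tool_pos: [0.5429, -0.0722, 0.1272]
ee_rot: [-3.141, -0.0, 1.436]
wrist_force: [0.3, 0.4, -3.7]
width: 0.0276
finger_force: 30.0
```

>>> apply_moves(
  commands=[
    [0,0,0.1,0.004,0.035,0,15],
    [0,0,0.2,0.007,0.07,0,15],
    [0,0,0.3,0.011,0.105,0,15],
    [0,0,0.39,0.014,0.14,0,15],
    [0,0,0.455,0.0165,0.1627,0,15],
  ],
)

```text
time: 6.15
tool_pos: [0.5593, 0.0917, 0.1271]
ee_rot: [-3.141, -0.001, 1.893]
wrist_force: [0.2, -0.3, -2.1]
width: 0.0281
finger_force: 30.0
```

>>> apply_moves(
  commands=[
    [0,0,0,0,0,-0.02,15],
    [0,0,0,0,0,-0.04,15],
    [0,0,0,0,0,-0.05,15],
    [0,0,0,0,0,-0.05,15],
    [0,0,0,0,0,-0.05,15],
  ],
)

```text
time: 6.65
tool_pos: [0.56, 0.0891, 0.0779]
ee_rot: [3.141, 0.0, 1.887]
wrist_force: [0.4, -0.6, -2.5]
width: 0.0277
finger_force: 30.0
```

```bash
cat > look.py <<'E'
from fit import *
import sys
def look(tag,gain=1.6):
    out=[]
    for n,(x,y,w,h) in (("scene",(320,200,160,120)),("top",(160,190,160,120))):
        s=snapshot(n); np.save(n+tag+".npy",s,allow_pickle=True)
        I=np.clip(s["pixels"][y:y+h,x:x+w,::-1]*gain,0,255).astype(np.uint8)
        out.append(cv2.resize(I,(800,600) if 0 else (400,300),interpolation=cv2.INTER_CUBIC))
    cv2.imwrite(f"pics/look{tag}.png",np.hstack(out))
    o=get_obs(); print(o["time"],o["tool_pos"],o["ee_rot"],o["wrist_force"],o["finger_force"])
if __name__=="__main__": look(sys.argv[1])
E
python3 look.py 1
```

```text
6.75 [0.5607 0.0891 0.0789] [3.1392 0.0006 1.8873] [-0.025  -0.2633 -3.328 ] 29.994515776634216
```

View pics/look1.png

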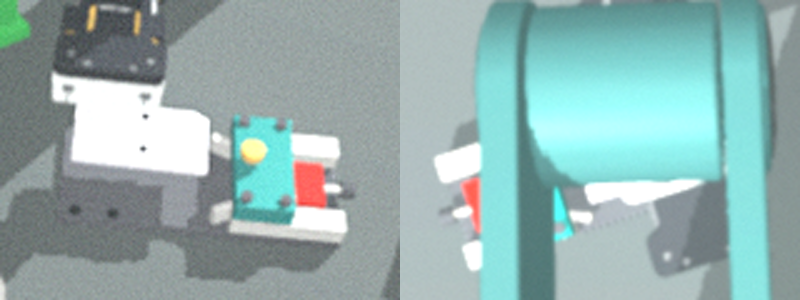

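In this look, the scene half shows the bracket held above the bed with its nose towards the bridge. The arm hides it in the top half. Fitting its pose from the scene view to compare with the scene-view fixture fit.

```bash
python3 - <<'E'
from fit import *
s=np.load("scene1.npy",allow_pickle=True).item(); c=cam(s)
# nose/foot edges fit (top outline of foot front part) at z=.049
Z=.049
R=[([-.025,.038,.012+Z],[-.025,-.01,.012+Z]),([.025,.038,Z],[.025,-.05,Z]),([-.025,.05,Z+.005],[.025,.05,Z]),([.025,.05,Z],[.025,.038,Z])]
R=[([.025,-.05,Z],[.025,.05,Z]),([-.025,.05,Z+.005],[.025,.05,Z+.005]),([-.025,-.01,Z+.012],[-.025,.038,Z+.012]),([.025,-.05,Z],[.025,-.05,Z+.012])]
v=np.array([-.3117,.9502]); o=np.array([.5603,.0891])+.03*v
print("expected",o); r=edgefit([c],[s["pixels"]],R,[*o,.317],w=(.008,.008,.08)); print(r)
s0=np.load("scene0.npy",allow_pickle=True).item()
F=rect(-.045,.045,0,.045,.043)+[([-.045,-.13,.01],[.045,-.13,.01]),([-.045,-.13,.01],[-.045,0,.01]),([.045,-.13,.01],[.045,-.0,.01]),([.045,0,.025],[.045,.045,.025])]
print(edgefit([c],[s["pixels"]],F,[.529,.187,.317],w=(.006,.006,.06)))
im=s["pixels"][200:320,320:480,::-1]; im=cv2.resize(np.clip(im*1.6,0,255).astype(np.uint8),(800,600),interpolation=cv2.INTER_CUBIC)
P=[*r[0][:2],0,r[0][2]]
for a,b in R: 
    q=(proj(c,W(P,[a,b]))+.5-[320,200])*5; cv2.line(im,*[tuple(int(k) for k in z) for z in q],(0,0,255),1)
for fp,col in (([.5281,.1861,0,.3148],(0,255,255)),([.5315,.185,0,.3123],(255,0,255))):
  for a,b in F+[([-.0265,0,.025],[-.0265,.085,.025]),([.0265,0,.025],[.0265,.085,.025])]:
    q=(proj(c,W(fp,[a,b]))+.5-[320,200])*5; cv2.line(im,*[tuple(int(k) for k in z) for z in q],col,1)
cv2.imwrite("pics/ov1.png",im)
E
```

```text
expected [0.5509 0.1176]
(array([0.5508, 0.118 , 0.3191]), np.float64(-1.648746408466789))
(array([0.5263, 0.187 , 0.2573]), np.float64(-1.0417496938024162))
```

View pics/ov1.png

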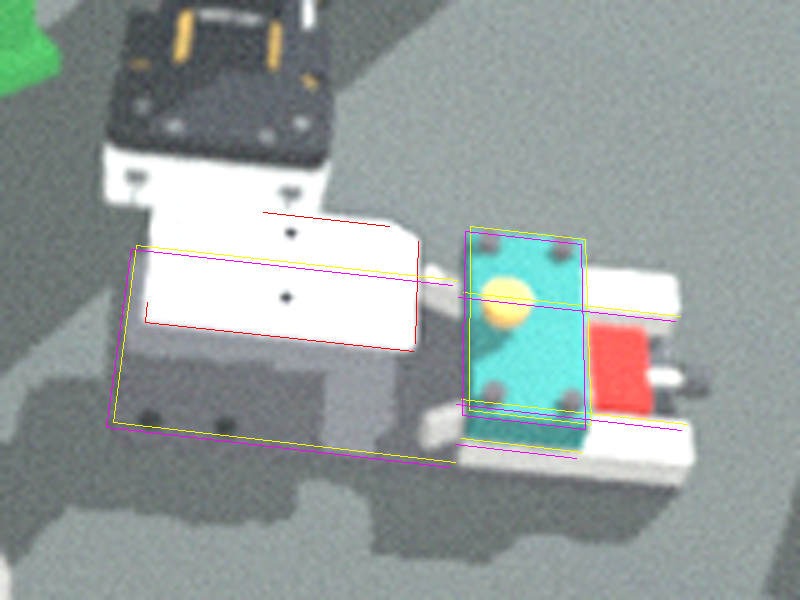

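The overlay agrees with the expected bracket pose within 1 mm (red lines), and the fixture matches the scene-view fit (magenta). Shifting about 2 mm laterally and lowering to just above the bed.

>>> apply_moves(
  commands=[
    [0,0,0,0.0015,-0.001,-0.01,15],
    [0,0,0,0.0025,-0.0013,-0.02,15],
    [0,0,0,0.0025,-0.0013,-0.03,15],
    [0,0,0,0.0025,-0.0013,-0.034,15],
    [0,0,0,0.0025,-0.0013,-0.036,15],
  ],
)

```text
time: 7.25
tool_pos: [0.5615, 0.088, 0.0402]
ee_rot: [-3.14, -0.001, 1.888]
wrist_force: [1.0, -0.1, -2.6]
width: 0.0281
finger_force: 30.0
```

>>> apply_moves(
  commands=[
    [0,0,0,0,0,0,15],
    [0,0,0,0,0,0,15],
    [0,0,0,0,0,-0.001,15],
    [0,0,0,0,0,-0.001,15],
    [0,0,0,0,0,-0.001,15],
  ],
)

```text
time: 7.75
tool_pos: [0.5624, 0.088, 0.0407]
ee_rot: [3.141, 0.0, 1.888]
wrist_force: [0.1, -0.6, -1.8]
width: 0.0277
finger_force: 30.0
```

>>> apply_moves(
  commands=[
    [0,0,0,0,0,-0.0005,15],
    [0,0,0,0,0,-0.001,15],
    [0,0,0,0,0,-0.001,15],
    [0,0,0,0,0,-0.001,15],
    [0,0,0,0,0,-0.001,15],
  ],
)

```text
time: 8.25
tool_pos: [0.5623, 0.088, 0.0395]
ee_rot: [3.142, -0.0, 1.888]
wrist_force: [-0.2, -0.4, -2.6]
width: 0.0278
finger_force: 30.0
```

>>> apply_moves(
  commands=[
    [0,0,0,0,0,-0.0005,15],
    [0,0,0,0,0,-0.0005,15],
    [0,0,0,0,0,-0.0005,15],
    [0,0,0,0,0,-0.0005,15],
    [0,0,0,0,0,-0.0005,15],
  ],
)

```text
time: 8.75
tool_pos: [0.5624, 0.088, 0.0394]
ee_rot: [3.141, 0.0, 1.888]
wrist_force: [-1.5, -0.1, 1.4]
width: 0.0278
finger_force: 30.0
```

>>> apply_moves(
  commands=[
    [0,0,0,0,0,-0.0005,15],
    [0,0,0,0,0,-0.0005,15],
    [0,0,0,0,0,-0.0005,15],
    [0,0,0,0,0,-0.0005,15],
    [0,0,0,0,0,-0.0005,15],
  ],
)

```text
time: 9.25
tool_pos: [0.5624, 0.088, 0.0394]
ee_rot: [3.141, 0.0, 1.888]
wrist_force: [-4.4, -0.3, 5.4]
width: 0.0279
finger_force: 30.0
```

The foot is on the bed. I'll release briefly so it lies flat and unstressed, then regrip.

>>> apply_moves(
  commands=[
    [0,0,0,0,0,0.0005,15],
    [0,0,0,0,0,0.0005,30],
    [0,0,0,0,0,0.0005,45],
    [0,0,0,0,0,0.0005,45],
    [0,0,0,0,0,0.0005,45],
  ],
)

```text
time: 9.75
tool_pos: [0.5625, 0.0881, 0.0386]
ee_rot: [3.141, -0.0, 1.888]
wrist_force: [0.4, -0.5, -0.1]
width: 0.0417
finger_force: 0.0
```

```bash
python3 - <<'E'
from fit import *
from look import look
look("2"); s=np.load("scene2.npy",allow_pickle=True).item(); c=cam(s); Z=.010
R=[([.025,-.05,Z],[.025,.05,Z]),([-.025,.05,Z+.005],[.025,.05,Z+.005]),([-.025,-.01,Z+.012],[-.025,.038,Z+.012]),([.025,-.05,Z],[.025,-.05,Z+.012])]
r=edgefit([c],[s["pixels"]],R,[.553,.1164,.317],w=(.008,.008,.08)); print(r)
print(get_obs()["width"])
im=s["pixels"][200:320,320:480,::-1]; im=cv2.resize(np.clip(im*1.3,0,255).astype(np.uint8),(800,600),interpolation=cv2.INTER_CUBIC)
cv2.imwrite("pics/flat.png",im)
E
```

```text
9.85 [0.5624 0.0881 0.0387] [ 3.1415 -0.0001  1.8878] [ 0.7165 -0.5359  0.9139] 0.0
(array([0.5524, 0.1175, 0.2946]), np.float64(-1.649002213546434))
0.042272158351152354
```

View pics/flat.png

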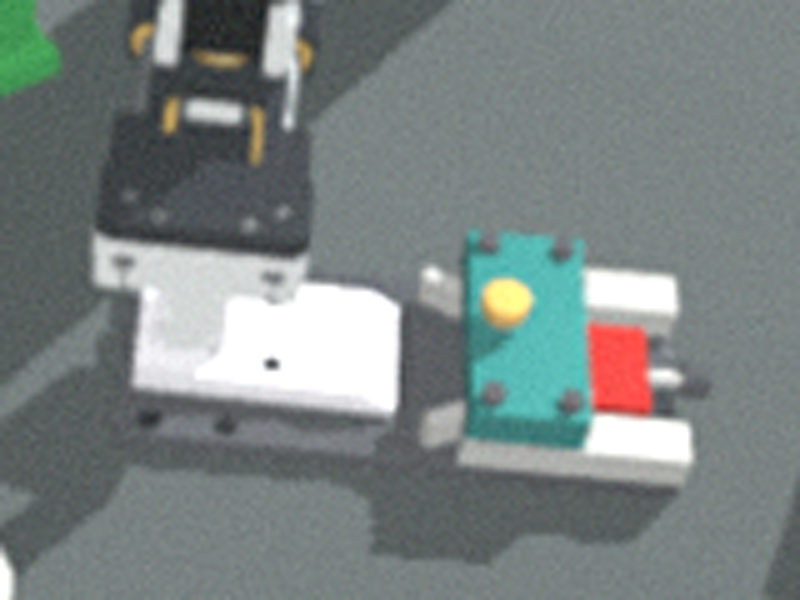

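The bracket lies flat on the bed, nose edge at about (400,360), clear of the lead-in tips at about (425,290) and (425,425). Regripping and sliding the first 20 mm.

>>> apply_moves(
  commands=[
    [0,0,0,0,0,0,30],
    [0,0,0,0,0,0,15],
    [0,0,0,0,0,0,15],
    [0,0,0,0,0,0,15],
    [0,0,0,0,0,0,15],
  ],
)

```text
time: 10.35
tool_pos: [0.5623, 0.0881, 0.0389]
ee_rot: [3.141, -0.0, 1.888]
wrist_force: [0.4, -0.3, -1.4]
width: 0.0282
finger_force: 30.0
```

>>> apply_moves(
  commands=[
    [0,0,0,-0.0006,0.0019,0,15],
    [0,0,0,-0.0015,0.0048,0,15],
    [0,0,0,-0.0025,0.0076,0,15],
    [0,0,0,-0.0034,0.0105,0,15],
    [0,0,0,-0.0043,0.0133,0,15],
  ],
)

```text
time: 10.85
tool_pos: [0.5579, 0.1016, 0.0389]
ee_rot: [-3.142, 0.0, 1.888]
wrist_force: [0.5, -1.2, -1.7]
width: 0.0278
finger_force: 30.0
```

>>> apply_moves(
  commands=[
    [0,0,0,-0.0006,0.0019,0,15],
    [0,0,0,-0.0012,0.0038,0,15],
    [0,0,0,-0.0019,0.0057,0,15],
    [0,0,0,-0.0025,0.0076,0,15],
    [0,0,0,-0.0025,0.0076,0,15],
  ],
)

```text
time: 11.35
tool_pos: [0.5553, 0.1094, 0.0389]
ee_rot: [-3.142, -0.001, 1.888]
wrist_force: [0.7, -0.8, -1.5]
width: 0.028
finger_force: 30.0
```

>>> apply_moves(
  commands=[
    [0,0,0,-0.0006,0.0019,-0.0003,15],
    [0,0,0,-0.0012,0.0038,-0.0003,15],
    [0,0,0,-0.0019,0.0057,-0.0003,15],
    [0,0,0,-0.0025,0.0076,-0.0003,15],
    [0,0,0,-0.0025,0.0076,-0.0003,15],
  ],
)

```text
time: 11.85
tool_pos: [0.5531, 0.1169, 0.0389]
ee_rot: [3.141, -0.0, 1.888]
wrist_force: [0.4, -1.1, 0.6]
width: 0.028
finger_force: 30.0
```

>>> apply_moves(
  commands=[
    [0,0,0,-0.0006,0.0019,0,15],
    [0,0,0,-0.0012,0.0038,0,15],
    [0,0,0,-0.0019,0.0057,0,15],
    [0,0,0,-0.0025,0.0076,0,15],
    [0,0,0,-0.0025,0.0076,0,15],
  ],
)

```text
time: 12.35
tool_pos: [0.5506, 0.1244, 0.0389]
ee_rot: [3.141, -0.0, 1.888]
wrist_force: [0.3, -2.2, 2.0]
width: 0.0281
finger_force: 30.0
```

>>> apply_moves(
  commands=[
    [0,0,0,-0.0006,0.0019,0,15],
    [0,0,0,-0.0012,0.0038,0,15],
    [0,0,0,-0.0017,0.0052,0,15],
    [0,0,0,-0.0019,0.0057,0,15],
    [0,0,0,-0.0019,0.0057,0,15],
  ],
)

```text
time: 12.85
tool_pos: [0.5497, 0.1276, 0.0393]
ee_rot: [3.141, 0.005, 1.887]
wrist_force: [1.5, -7.7, 2.2]
width: 0.0279
finger_force: 30.0
```

>>> apply_moves(
  commands=[
    [0,0,0,-0.0003,0.001,0,15],
    [0,0,0,-0.0006,0.0019,0,15],
    [0,0,0,-0.0009,0.0029,0,15],
    [0,0,0,-0.0012,0.0038,0,15],
    [0,0,0,-0.0012,0.0038,0,15],
  ],
)

```text
time: 13.35
tool_pos: [0.5488, 0.1309, 0.0394]
ee_rot: [3.14, 0.006, 1.887]
wrist_force: [2.7, -8.6, 2.0]
width: 0.0278
finger_force: 30.0
```

>>> apply_moves(
  commands=[
    [0,0,0,-0.0003,0.001,0,15],
    [0,0,0,-0.0006,0.0019,0,15],
    [0,0,0,-0.0009,0.0029,0,15],
    [0,0,0,-0.0012,0.0038,0,15],
    [0,0,0,-0.0012,0.0038,0,15],
  ],
)

```text
time: 13.85
tool_pos: [0.5473, 0.1353, 0.0393]
ee_rot: [3.141, 0.005, 1.887]
wrist_force: [2.9, -7.4, 2.5]
width: 0.0276
finger_force: 30.0
```

>>> apply_moves(
  commands=[
    [0,0,0,-0.0003,0.001,0,15],
    [0,0,0,-0.0006,0.0019,0,15],
    [0,0,0,-0.0009,0.0029,0,15],
    [0,0,0,-0.0009,0.0029,0,15],
    [0,0,0,-0.0009,0.0029,0,15],
  ],
)

```text
time: 14.35
tool_pos: [0.5464, 0.1381, 0.0393]
ee_rot: [3.141, 0.005, 1.887]
wrist_force: [2.8, -8.5, 1.8]
width: 0.0274
finger_force: 30.0
```

>>> apply_moves(
  commands=[
    [0,0,0,-0.0003,0.001,0,15],
    [0,0,0,-0.0006,0.0019,0,15],
    [0,0,0,-0.0006,0.0019,0,15],
    [0,0,0,-0.0006,0.0019,0,15],
    [0,0,0,-0.0006,0.0019,0,15],
  ],
)

```text
time: 14.85
tool_pos: [0.5458, 0.1398, 0.0393]
ee_rot: [3.141, 0.005, 1.887]
wrist_force: [2.1, -8.2, 2.1]
width: 0.028
finger_force: 30.0
```

>>> apply_moves(
  commands=[
    [0,0,0,-0.0003,0.001,0,15],
    [0,0,0,-0.0006,0.0019,0,15],
    [0,0,0,-0.0006,0.0019,0,15],
    [0,0,0,-0.0006,0.0019,0,15],
    [0,0,0,-0.0006,0.0019,0,15],
  ],
)

```text
time: 15.35
tool_pos: [0.5451, 0.1416, 0.0393]
ee_rot: [3.141, 0.005, 1.887]
wrist_force: [1.7, -9.0, 2.1]
width: 0.0276
finger_force: 30.0
```

>>> apply_moves(
  commands=[
    [0,0,0,-0.0003,0.001,0,15],
    [0,0,0,-0.0006,0.0019,0,15],
    [0,0,0,-0.0006,0.0019,0,15],
    [0,0,0,-0.0006,0.0019,0,15],
    [0,0,0,-0.0006,0.0019,0,15],
  ],
)

```text
time: 15.85
tool_pos: [0.5445, 0.1434, 0.0393]
ee_rot: [3.141, 0.005, 1.887]
wrist_force: [2.6, -8.6, 3.0]
width: 0.028
finger_force: 30.0
```

>>> apply_moves(
  commands=[
    [0,0,0,-0.0003,0.001,0,15],
    [0,0,0,-0.0006,0.0019,0,15],
    [0,0,0,-0.0006,0.0019,0,15],
    [0,0,0,-0.0006,0.0019,0,15],
    [0,0,0,-0.0006,0.0019,0,15],
  ],
)

```text
time: 16.35
tool_pos: [0.5439, 0.1452, 0.0393]
ee_rot: [3.141, 0.005, 1.887]
wrist_force: [2.2, -8.7, 2.9]
width: 0.0277
finger_force: 30.0
```

>>> apply_moves(
  commands=[
    [0,0,0,-0.0003,0.001,0,15],
    [0,0,0,-0.0006,0.0019,0,15],
    [0,0,0,-0.0006,0.0019,0,15],
    [0,0,0,-0.0006,0.0019,0,15],
    [0,0,0,-0.0006,0.0019,0,15],
  ],
)

```text
time: 16.85
tool_pos: [0.5435, 0.1465, 0.0394]
ee_rot: [3.141, 0.007, 1.887]
wrist_force: [2.6, -9.8, 3.2]
width: 0.0275
finger_force: 30.0
```

>>> apply_moves(
  commands=[
    [0,0,0,-0.0003,0.001,0,15],
    [0,0,0,-0.0006,0.0019,0,15],
    [0,0,0,-0.0006,0.0019,0,15],
    [0,0,0,-0.0006,0.0019,0,15],
    [0,0,0,-0.0006,0.0019,0,15],
  ],
)

```text
time: 17.35
tool_pos: [0.5435, 0.1468, 0.0397]
ee_rot: [3.141, 0.01, 1.887]
wrist_force: [3.3, -14.2, 3.6]
width: 0.028
finger_force: 30.0
```

Contact with the stop: motion has ceased and the force is rising (about 14.5 N against 9 N sliding). Pressing to about 19 N.

>>> apply_moves(
  commands=[
    [0,0,0,-0.0003,0.001,0,15],
    [0,0,0,-0.0006,0.0018,0,15],
    [0,0,0,-0.0006,0.0018,0,15],
    [0,0,0,-0.0006,0.0018,0,15],
    [0,0,0,-0.0006,0.0018,0,15],
  ],
)

```text
time: 17.85
tool_pos: [0.5435, 0.1471, 0.0401]
ee_rot: [3.141, 0.013, 1.887]
wrist_force: [3.1, -15.5, 4.9]
width: 0.0282
finger_force: 30.0
```

>>> apply_moves(
  commands=[
    [0,0,0,0,0,-0.0005,15],
    [0,0,0,-0.0003,0.001,-0.001,15],
    [0,0,0,-0.0005,0.0014,-0.001,15],
    [0,0,0,-0.0005,0.0014,-0.001,15],
    [0,0,0,-0.0005,0.0014,-0.001,15],
  ],
)

```text
time: 18.35
tool_pos: [0.5437, 0.1472, 0.0401]
ee_rot: [3.14, 0.016, 1.887]
wrist_force: [3.1, -19.0, 8.7]
width: 0.0281
finger_force: 30.0
```

>>> apply_moves(
  commands=[
    [0,0,0,-0.0002,0.0005,0,15],
    [0,0,0,-0.0002,0.0006,0,15],
    [0,0,0,-0.0002,0.0006,0,15],
    [0,0,0,-0.0002,0.0006,0,15],
    [0,0,0,-0.0002,0.0006,0,15],
  ],
)

```text
time: 18.85
tool_pos: [0.5436, 0.1473, 0.0402]
ee_rot: [3.14, 0.017, 1.887]
wrist_force: [3.6, -21.3, 8.6]
width: 0.0277
finger_force: 30.0
```

>>> apply_moves(
  commands=[
    [0,0,0,0.0005,-0.0015,0,15],
    [0,0,0,0.001,-0.003,0,15],
    [0,0,0,0.0013,-0.004,0,15],
    [0,0,0,0.0013,-0.004,0,15],
    [0,0,0,0.0013,-0.004,0,15],
  ],
)

```text
time: 19.35
tool_pos: [0.5437, 0.1469, 0.0395]
ee_rot: [3.14, 0.009, 1.887]
wrist_force: [2.3, -13.6, 6.7]
width: 0.0279
finger_force: 30.0
```

>>> apply_moves(
  commands=[
    [0,0,0,0.0003,-0.001,0,15],
    [0,0,0,0.0007,-0.002,0,15],
    [0,0,0,0.0009,-0.0028,0,15],
    [0,0,0,0.0009,-0.0028,0,15],
    [0,0,0,0.0009,-0.0028,0,15],
  ],
)

```text
time: 19.85
tool_pos: [0.5437, 0.1466, 0.039]
ee_rot: [3.14, 0.004, 1.888]
wrist_force: [1.1, -8.1, 4.3]
width: 0.0276
finger_force: 30.0
```

>>> apply_moves(
  commands=[
    [0,0,0,0,0,0,20],
    [0,0,0,0,0,0,35],
    [0,0,0,0,0,0,45],
    [0,0,0,0,0,0,50],
    [0,0,0,0,0,0,50],
  ],
)

```text
time: 20.35
tool_pos: [0.5421, 0.1492, 0.0372]
ee_rot: [-3.141, -0.001, 1.888]
wrist_force: [0.2, 0.1, -0.5]
width: 0.0467
finger_force: 0.0
```

Released. Rising clear of the boss, then moving away so the result can be checked.

>>> apply_moves(
  commands=[
    [0,0,0,0,0,0.01,55],
    [0,0,0,0,0,0.03,55],
    [0,0,0,0,0,0.06,55],
    [0,0,0,0,0,0.1,55],
    [0,0,0,0,0,0.14,55],
  ],
)

```text
time: 20.85
tool_pos: [0.5421, 0.1489, 0.1794]
ee_rot: [-3.141, -0.0, 1.888]
wrist_force: [0.1, -0.0, 0.2]
width: 0.0517
finger_force: 0.0
```

>>> apply_moves(
  commands=[
    [0,0,0,-0.01,-0.04,0,55],
    [0,0,0,-0.02,-0.08,0,55],
    [0,0,0,-0.03,-0.12,0,55],
    [0,0,0,-0.04,-0.16,0,55],
    [0,0,0,-0.05,-0.2,0,55],
  ],
)

```text
time: 21.35
tool_pos: [0.4922, -0.0525, 0.1787]
ee_rot: [3.14, 0.001, 1.888]
wrist_force: [0.9, 0.1, 0.3]
width: 0.0518
finger_force: 0.0
```

```bash
python3 - <<'E'
from fit import *
from look import look
look("3"); s=np.load("scene3.npy",allow_pickle=True).item();t=np.load("top3.npy",allow_pickle=True).item()
a=[cv2.resize(np.clip(i["pixels"][y:y+80,x:x+110,::-1]*1.3,0,255).astype(np.uint8),(800,582),interpolation=cv2.INTER_CUBIC)[:,:] for i,x,y in ((s,350,235),(t,170,215))]
cv2.imwrite("pics/end.png",np.hstack([cv2.resize(k,(400,291)) for k in a]))
R=rect(-.014,.014,-.044,-.016,.067)+[([.025,-.05,.01],[.025,-.0,.01])]
v=np.array([-.3098,.9508]); o=np.array([.5437,.1468])+.03*v; print(o)
for c,i in ((cam(s),s),(cam(t),t)): print(edgefit([c],[i["pixels"]],R,[*o,.315],w=(.008,.008,.05)))
E
```

```text
21.45 [ 0.4918 -0.0552  0.1787] [3.1414 0.0021 1.8817] [0.0437 0.5168 0.6438] 0.0
[0.5344 0.1753]
(array([0.5332, 0.1742, 0.365 ]), np.float64(-1.6046328956818001))
(array([0.5402, 0.169 , 0.3477]), np.float64(-1.1885356985472446))
```

View pics/end.png

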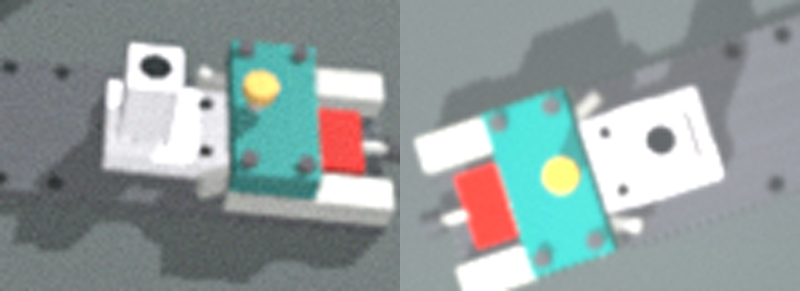

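The end picture shows the bracket under the bridge, square and flat, with the gripper gone. As a check, the bracket's rear edge should lie 135 mm from the red stop's rear edge.

```bash
python3 - <<'E'
from fit import *
s=np.load("scene3.npy",allow_pickle=True).item();t=np.load("top3.npy",allow_pickle=True).item()
v=np.array([-.3098,.9508]);u=np.array([.9508,.3098])
for nm,i,er,eb in (("scene",s,(430,255,460,295),(375,245,415,285)),("top",t,(180,250,220,290),(218,235,275,275))):
    c=cam(i); I=i["pixels"].astype(int)
    k=np.zeros((480,640),bool); k[er[1]:er[3],er[0]:er[2]]=1
    red=k&(I[...,0]>1.8*I[...,1])&(I[...,0]>70)
    def fr(m,z):
        q=np.argwhere(m)[:,::-1]; P=np.array([atz(c,p,z)[:2] for p in q])-[.531,.1855]
        return P@u,P@v
    a,b=fr(red,.022); sel=abs(a-np.median(a))<.008
    print(nm,"red lateral",np.percentile(a,[2,98]),"rear edge y",b[sel].max(),np.percentile(b[sel],98))
    k[:]=0; k[eb[1]:eb[3],eb[0]:eb[2]]=1
    # profile along the side strip of the foot, off the boss, at z=.022
    g=I.min(2).astype(float)
    for x in (-.021,-.018,.018,.021):
        ys=np.arange(-.09,-.02,.0005); P=np.array([.531,.1855])+np.outer(ys,v)+x*u
        w=proj(c,np.c_[P,np.full(len(P),.022)]); pr=map_coordinates(g,[w[:,1],w[:,0]],order=1)
        d=np.gradient(pr); j=np.argmax(d[:90]); print("  x",x,"rear y",round(ys[j],4),"lvl",pr[max(j-8,0)].round(),pr[j+8].round())
E
```

```text
scene red lateral [-0.0217  0.0182] rear edge y 0.07334197293016256 0.07290296344046955
  x -0.021 rear y -0.0625 lvl 87.0 244.0
  x -0.018 rear y -0.062 lvl 89.0 244.0
  x 0.018 rear y -0.062 lvl 68.0 183.0
  x 0.021 rear y -0.062 lvl 66.0 181.0
top red lateral [-0.0237  0.016 ] rear edge y 0.07716771083655322 0.0759189235526181
  x -0.021 rear y -0.0595 lvl 116.0 254.0
  x -0.018 rear y -0.06 lvl 105.0 253.0
  x 0.018 rear y -0.059 lvl 99.0 234.0
  x 0.021 rear y -0.0595 lvl 98.0 229.0
```

Both views give 135–136 mm, so the nose is on the stop within what a pixel resolves (about 2 mm). The rear edge is square and the wrist force is zero. Handing in.

```bash
python3 -c "
from bench import *
print(close_job())"
```

```text
the job is handed in; nothing more can be done
None
```

The bracket was laid flat on the bed, slid under the bridge to the red stop and pressed home with about 21 N (sliding took about 9 N), then released; it stayed flat and tight to within about 1 mm in the pictures, and the job is handed in (no verdict was returned).

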